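# Clamp the camellia printing block with the slip-clutch crank

### The arm

A 7-joint arm with a two-finger parallel gripper is mounted at the origin on the work surface. World frame = base frame: x ahead of the robot, y to its left, z up, the work surface at z = 0. Lengths are in m, angles in rad, forces in N, time in s.
With the tool pointing down it reaches from about 0.425 to 0.95 m from the base axis. Payload 16.7 kg.
Tool frame: the origin (TCP) lies on the centre line of the jaws, within the pads' length; the fingertips stand 8 mm ahead of it and the grasp point (between the pads) lies 11 mm behind it (bot.tip_reach is the distance from the TCP to the fingertips, in m); y points along the fingers, z is the direction in which the jaws open and shut, and the axes are right-handed (so a half turn about y gives the same grasp; the last joint's range is limited). The gripper opens to 94 mm and grips with 3 to 60 N. Pads are 16 mm wide; open, the fingers measure 119 mm over their backs; the gripper's body (75 mm by 177 mm) begins 78 mm behind the grasp point.
Start: joints at [-1.379, 0.426, 0.074, 1.606, -0.034, 1.111, -0.067], TCP at [0.226, 0.636, 0.213] pointing down, gripper open.
Joint ranges: [-2.85, 2.85], [-0.5, 2.14], [-1.23, 1.37], [0.21, 2.46], [-1.02, 4.16], [0.16, 2.05], [-2.73, 2.73]. Speed limits (rad/s): [1.89, 1.89, 2.39, 2.39, 3.01, 3.01, 3.01].

### API

Orientations are given as [roll, pitch, yaw] about the fixed x, y, z axes, in that order (R = Rz(yaw) Ry(pitch) Rx(roll)).
In Python, from workcell import bot gives the robot as it stands.
- The arm moves only by the shell command python3 -m crank 'ROWS' [OPENING] [FORCE]. ROWS is JSON, a list of rows, each an object of numbers: "tx", "ty", "tz": the shift along the tool's x, y, z in m; "ax", "ay", "az": the turn, a rotation vector about the tool's x, y, z in degrees. In form: [{"tx": .., "ty": .., "tz": .., "ax": .., "ay": .., "az": ..}, ...]. A call has 1 to 8 rows; each row is the pose to reach, as a shift and turn from the pose commanded when the call began, along the tool's axes at that moment; what a row does not reach only later rows make up. A row lasts 1/12 s, in which the tool goes at most 41.7 mm and 7.16 degrees, less where a joint would pass 70% of its speed; a pose out of reach is approached as far as the arm can. A call with a gripper value outside its range is refused whole. OPENING is the gripper's target within -1 to 1 (shut at 1, half-way at 0, fully open at -1), set as the call begins (- or left out, the last holds). The fingers move at their own pace and stop on an object; FORCE is the grip in N (left out, the last holds). Time passes only in rows, so rows that repeat a pose let the fingers close. It gives the time, the measured TCP pose, the force and the opening at its end, in the units of the state.
- bot.get_state(): the state, without advancing time (a new reading comes with each control period).
- bot.camera(name): name is "scene" or "side" or "wrist"; returns the picture (400x640x3 uint8, red, green, blue); there is no depth.
- bot.calibration(name): a dict with "camera_matrix" (3x3 intrinsics, pixels), "origin" and "rotation" of the camera in the world. Camera axes: x right, y down, z forward; pixel columns grow to the right and rows downward; lengths in m; the calibration is good to about 2 mm. A picture is of the moment at which its call begins: read the wrist's pose just before it. calibration takes no time and is no camera call; for the wrist camera it gives the pose at the moment of the call.
- bot.close_job(): hands the job in, once; it reports no verdict.
Trained networks look in the newest picture that a camera, given by its name, has taken for a name from the list of things; names that differ only in an ending like _2 or _b are one class to them, and where a whole thing is asked for, a point or a joint stands for the part that bears it (a point fixed in the world has none). Each returns a list of dicts, best first, with "confidence" (0 to 1); they miss things now and then, are a little off and sometimes report something else, mostly with a low value. They report only what shows in the picture. A call takes as long as a camera call.
- bot.boxes_of(camera, query): "centre" ([x, y, z] in m, in world coordinates, good to about 4 mm: the middle of the surface that is visible of it).
- bot.pinpoint(camera, query): "centre" ([x, y, z] in m, in world coordinates, good to about 4 mm: a listed point, or the origin of a listed thing).
The state is a dict: "t": time; "joints": joint angles; "joint_velocities": joint speeds; "joint_efforts": joint torques, N m; "ee_pos": TCP position; "ee_rot": TCP orientation; "ft_force": force on the tool from outside, world axes, zero at the start; "moment": the same for the moment, N m; "grip_width": finger opening in m.
Only numpy, scipy, OpenCV 4.12 (cv2) and the standard library are available. Lean on these libraries where they do the work, as an engineer would, in place of code of your own. Each camera call takes 0.05 s, during which the arm holds its last target.

### The job

Put the carved printing block with the red flower on the blue turntable, snug in the corner of the two aluminium fences, and let go of it. Then turn the red-knobbed crank clockwise (seen from above) until you feel its torque limiter slip, stop within a few degrees of slipping so that the clutch is not worn, and let go; leave the other things on the table where they are.

Things in the scene. Friction and masses are not known exactly. Their poses are not given: they have to be found in the camera images.
- red_block_center (a point): Centre of the loose light-wood printing block with a red five-petal flower on top: 50 (x) x 60 (y) x 36 mm (z), about 90 g, standing flat on the table at the start. Its own axes run along these edges; z is up.
- yellow_block_center (a point): Centre of the other, equal block (50 x 60 x 36 mm) with a yellow flower; a bystander, to be left alone. The two blocks may stand in either of two places.
- nest (a point): Point on the top face of the fixed blue turntable (disc 260 mm across, top 25 mm above the table) under the middle of the block's underside when the block is home. Axes: the turntable's. The block goes in with its x and y axes parallel to these (either way round); its +x and +y sides then touch the fences, its -x and -y sides stay open.
- fence_corner (a point): Inner corner of the two fixed aluminium fences, at their top, 10 mm above the disc; same axes. It lies 25 mm to +x and 30 mm to +y of nest. Both are 12 mm thick. One runs along y (inner face 25 mm to +x of the nest, 64 mm long, centred on the nest), the other along x (inner face 30 mm to +y of it, 60 mm long, centred on it).
- spindle_axis (a point): Point on the vertical axis of crank and clamp finger, 66 mm above the disc; +36 mm x, -56 mm y from nest, same axes. The steel finger with orange tip (8 to 27 mm above the disc) starts clear of the block's -y face by 15 mm or more, swings clockwise with the crank and pushes the block to +y into the corner. How far it swings before it bites is not measured.
- knob (a point): Middle of the crank's knob: red upright round sleeve, 18 mm thick, spinning freely on its post, free from 42 to 89 mm above the disc, this point 66 mm above it, 80 mm from the spindle axis. It turns clockwise by 0.6 to 1.2 rad at about 1.5 N along the arc until the finger bites; then the force climbs within 0.1 rad by 6 to 9 N and stays there while the limiter slips: all further turning is slip.
- pin (a joint): Height in m of the small yellow indicator pin (10 mm in diameter) in the middle of the crank's hub; 0 is flush. It rises 5 mm per rad of slip of the torque limiter and does not go back. 0.5 to 2.25 mm (about 6 to 25 degrees of slip) is right; more has worn the clutch. The reading is noisy: go by feel.
- red_dish: Small white ceramic dish, 90 mm across, 22 mm high, origin under its centre; a bystander.
- ink_stick: Black ink stick lying flat, 75 x 20 x 12 mm, origin under its centre; a bystander.
- water_cup: Clear cup, 72 mm across, 85 mm high, origin under its centre; a bystander.
- pigment_jar: Green jar with white cap, 52 mm across, 60 mm high, origin under its centre; a bystander.
- white_dish: White ceramic dish, 100 mm across, 24 mm high, origin under its centre; a bystander.
- inkstone: Dark inkstone slab, 120 x 80 x 22 mm, origin under its centre; a bystander.

How it is judged:
On the way, in this order (a step that is already met when the one before it is completed fails the run):
1. the red-flower block stands on the disc in the corner of the fences (within 5 mm of home), let go (x of red_block_center in the frame of nest between -0.005 and 0.005 m and y of red_block_center in the frame of nest between -0.005 and 0.005 m and z of red_block_center in the frame of nest below 0.022 m and contact force between red_block and the fingers below 0.3 N), for 0.2 s.
2. the crank has been turned until its torque limiter slips (pin up by 0.5 mm) (value of joint pin above 0.0005 m), for 0.1 s.
At the end, for the whole second after the job is handed in: The red-flower block stands flat on the disc, its centre within 3 mm of home in x and y and square to the fences within 0.06 rad, clamped by the finger; the crank's limiter has slipped by 6 to 25 degrees (pin up 0.5 to 2.25 mm); everything is let go (x of red_block_center in the frame of nest between -0.003 and 0.003 m and y of red_block_center in the frame of nest between -0.003 and 0.003 m and z of red_block_center in the frame of nest between 0.015 and 0.021 m and angle between the x axis of red_block_center and the x axis of nest, either way round below 0.06 rad and angle between red_block_center's own z axis and vertical below 0.06 rad and value of joint pin between 0.0005 and 0.00225 m); the robot touches nothing.
It fails at once if the torque limiter is slipped on and on (pin above 2.25 mm) (value of joint pin above 0.00225 m).
It fails at once if a bystander is moved by more than 25 mm (distance of any of yellow_block_center, red_dish, ink_stick, water_cup, pigment_jar, white_dish, inkstone from where it was at the start of the episode above 0.025 m).
It also fails if it takes over 64 s, if anything falls off the work surface, if the arm or the gripper's body presses on something with over 40 N, if the wrist force passes 120 N, or if a joint passes its speed limit or range.

## Working session

There is one attempt and no reset: what is moved stays moved. The work goes in short steps, Python scripts to look and compute and a shell command to move; the robot and the scene stay as the last step left them, time stands still between calls to the robot, and variables do not carry over. Pictures are saved under pics/ and viewed, and the job is handed in when it is done.

```bash
ls; mkdir -p pics
python3 - <<'E'
from workcell import bot
import cv2
for c in ["scene","side","wrist"]:
    im=bot.camera(c); cv2.imwrite(f"pics/{c}0.png",im[:,:,::-1])
s=bot.get_state(); print(s)
for q in ["red_block_center","yellow_block_center","nest","fence_corner","spindle_axis","knob"]:
    for c in ["scene","side"]:
        print(q,c,[(round(d['confidence'],2),[round(float(x),4) for x in d['centre']]) for d in bot.pinpoint(c,q)][:3])
E
```

```text
pics
{'t': 0.15, 'joints': array([-1.37853189,  0.42656114,  0.0738528 ,  1.60644434, -0.03412571,
        1.11076763, -0.06708683]), 'joint_velocities': array([ 8.68184756e-05, -1.92351558e-03,  5.41053236e-04, -2.39610512e-03,
        3.75383637e-04, -1.44844328e-03,  7.87796726e-04]), 'joint_efforts': array([ 3.54418517e-03, -9.36286712e+01,  3.66917364e+00, -4.54424644e+01,
       -4.86084830e-02,  1.78012083e-02,  1.17969208e-07]), 'ee_pos': array([0.22613153, 0.63566116, 0.21296141]), 'ee_rot': array([-1.57171787e+00, -3.20256627e-05, -3.41791099e-01]), 'ft_force': array([-0.19725913, -0.29003124, -0.32302763]), 'moment': array([-0.0115559 , -0.00342843, -0.03264926]), 'grip_width': 0.09413421523312504}
red_block_center scene [(0.85, [0.4753, 0.1801, 0.0163]), (0.53, [0.6713, 0.306, -0.0008])]
red_block_center side [(0.88, [0.4745, 0.1854, 0.0202])]
yellow_block_center scene [(0.88, [0.527, 0.317, 0.0129])]
yellow_block_center side [(0.33, [0.4113, -0.3846, -0.0011])]
nest scene [(0.63, [0.5437, -0.0749, 0.0264])]
nest side [(0.78, [0.5426, -0.0753, 0.0271])]
fence_corner scene [(0.71, [0.5621, -0.039, 0.0339])]
fence_corner side [(0.72, [0.5646, -0.0442, 0.037]), (0.62, [0.5444, -0.0729, 0.0265])]
spindle_axis scene [(0.65, [0.5797, -0.1234, 0.0873]), (0.64, [0.536, -0.3843, 0.001])]
spindle_axis side [(0.8, [0.5823, -0.1265, 0.095])]
knob scene [(0.52, [0.6402, -0.1755, 0.094])]
knob side [(0.54, [0.6429, -0.1735, 0.0898])]
```

View pics/scene0.png

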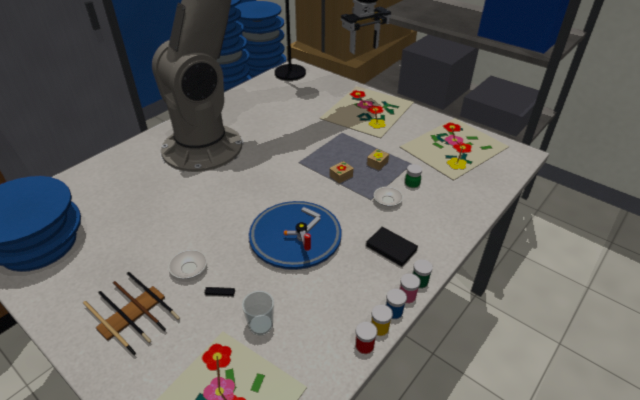

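View pics/side0.png

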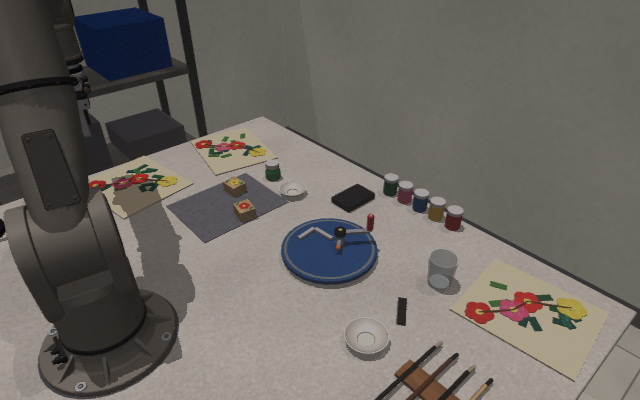

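View pics/wrist0.png

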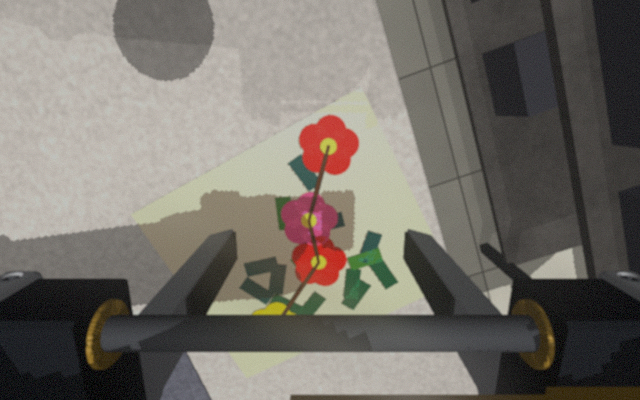

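```bash
cat > h.py <<'E'
from workcell import bot
import numpy as np, cv2
from scipy.spatial.transform import Rotation as Ro
np.set_printoptions(precision=4,suppress=True)
def R(): 
    return Ro.from_euler('xyz',bot.get_state()['ee_rot'])
def plan(pos,yaw):
    s=bot.get_state(); r=R(); d=r.inv().apply(np.array(pos)-s['ee_pos'])
    t=Ro.from_euler('xyz',[-np.pi/2,0,yaw])
    rv=(r.inv()*t).as_rotvec(degrees=True)
    print("shift mm",np.round(d*1000,1),"rot deg",np.round(rv,2))
def proj(cam,p):
    c=bot.calibration(cam); q=(np.array(p)-c['origin'])@np.array(c['rotation']); q=q@np.array(c['camera_matrix']).T
    return q[...,:2]/q[...,2:]
def ray(cam,uv,z):
    c=bot.calibration(cam); uv=np.atleast_2d(uv); d=np.c_[uv,np.ones(len(uv))]@np.linalg.inv(c['camera_matrix']).T@np.array(c['rotation']).T
    o=np.array(c['origin']); return o+d*((z-o[2])/d[:,2:])
def show(cam,name,crop=None,k=1):
    im=bot.camera(cam)[:,:,::-1]
    if crop: x0,y0,x1,y1=crop; im=im[y0:y1,x0:x1]
    cv2.imwrite(f"pics/{name}.png",cv2.resize(im,None,fx=k,fy=k,interpolation=cv2.INTER_CUBIC))
def st():
    s=bot.get_state(); print('t',round(s['t'],2),'pos',s['ee_pos'],'rot',s['ee_rot'],'F',s['ft_force'],'w',round(s['grip_width'],4))
E
python3 - <<'E'
from h import *
c=bot.calibration('wrist'); s=bot.get_state();r=R()
print(r.inv().apply(c['origin']-s['ee_pos']), r.inv().as_matrix()@c['rotation'], c['camera_matrix'])
# target pose so that camera sees block
plan([0.49,0.25,0.26],-0.342)
for cam in ['scene','side']:
  for q in ["red_dish","ink_stick","water_cup","pigment_jar","white_dish","inkstone"]:
    d=bot.pinpoint(cam,q); print(cam,q,[(round(e['confidence'],2),np.round(e['centre'],3)) for e in d][:2])
E
```

```text
[-0.0741 -0.1711 -0.0003] [ 2.7167 -1.23    0.9661] [[341.462   0.    319.839]
 [  0.    341.462 198.922]
 [  0.      0.      1.   ]]
shift mm [ 377.9  -46.5 -275.2] rot deg [ 0.    0.01 -0.  ]
scene red_dish [(0.97, array([0.661, 0.179, 0.004])), (0.51, array([ 0.562, -0.044,  0.033]))]
scene ink_stick [(0.62, array([ 0.533, -0.381,  0.002]))]
scene water_cup [(0.69, array([ 0.682, -0.385, -0.002]))]
scene pigment_jar [(0.86, array([ 0.672,  0.303, -0.002])), (0.62, array([ 0.581, -0.123,  0.093]))]
scene white_dish [(0.73, array([ 0.416, -0.382,  0.002]))]
scene inkstone [(0.71, array([0.776, 0.02 , 0.002]))]
side red_dish [(0.92, array([ 0.658,  0.181, -0.   ]))]
side ink_stick [(0.57, array([ 0.541, -0.381,  0.001]))]
side water_cup [(0.96, array([ 0.682, -0.379,  0.001]))]
side pigment_jar [(0.53, array([ 0.672,  0.301, -0.002])), (0.53, array([ 0.682, -0.38 , -0.001]))]
side white_dish [(0.65, array([ 0.413, -0.385,  0.001]))]
side inkstone [(0.56, array([0.782, 0.018, 0.004]))]
```

```bash
sed -i "s/np.array(c\['rotation'\])/CR(c)/g" h.py
cat >> h.py <<'E'
def CR(c):
    a=np.array(c['rotation']); return a if a.shape==(3,3) else Ro.from_euler('xyz',a).as_matrix()
E
python3 - <<'E'
from h import *
for cam in ['scene','side']: print(proj(cam,np.array([[0.475,0.183,0.02],[0.6415,-0.1745,0.091],[0.661,0.179,0.01]])))
c=bot.calibration('wrist'); print(R().inv().as_matrix()@CR(c))
E
```

```text
[[340.2227 171.0442]
 [305.5707 241.048 ]
 [387.4367 198.2438]]
[[242.8247 209.9748]
 [368.9181 222.5254]
 [291.902  190.4769]]
[[-0.001   0.9669  0.2553]
 [-0.0005 -0.2553  0.9669]
 [ 1.      0.0008  0.0008]]
```

```bash
python3 -m crank '[{"tx":0.02,"tz":-0.015},{"tx":0.06,"ty":-0.01,"tz":-0.045},{"tx":0.1,"ty":-0.02,"tz":-0.075},{"tx":0.14,"ty":-0.03,"tz":-0.105},{"tx":0.175,"ty":-0.04,"tz":-0.13},{"tx":0.21,"ty":-0.046,"tz":-0.155},{"tx":0.24,"ty":-0.046,"tz":-0.175},{"tx":0.26,"ty":-0.046,"tz":-0.19}]' -1 20
```

```text
invalid input
```

```bash
python3 -m crank '[{"tx":0.02,"ty":-0.005,"tz":-0.015,"ax":0,"ay":0,"az":0},{"tx":0.06,"ty":-0.01,"tz":-0.045,"ax":0,"ay":0,"az":0},{"tx":0.1,"ty":-0.02,"tz":-0.075,"ax":0,"ay":0,"az":0},{"tx":0.13,"ty":-0.03,"tz":-0.1,"ax":0,"ay":0,"az":0},{"tx":0.16,"ty":-0.04,"tz":-0.12,"ax":0,"ay":0,"az":0},{"tx":0.19,"ty":-0.045,"tz":-0.14,"ax":0,"ay":0,"az":0},{"tx":0.22,"ty":-0.045,"tz":-0.16,"ax":0,"ay":0,"az":0},{"tx":0.25,"ty":-0.045,"tz":-0.18,"ax":0,"ay":0,"az":0}]' -1 20
```

```text
t: 2.02
ee_pos: [0.4029, 0.3804, 0.2594]
ee_rot: [-1.569, -0.0, -0.343]
ft_force: [0.3, 0.4, -0.7]
grip_width: 0.094
```

```bash
python3 -c "
from h import *
plan([0.47,0.2,0.24],0.0)"
```

```text
shift mm [ 123.8   19.3 -147.4] rot deg [ -0.08 -19.63   0.04]
```

```bash
python3 -m crank '[{"tx":0.025,"ty":0.004,"tz":-0.03,"ax":0,"ay":-4,"az":0},{"tx":0.05,"ty":0.008,"tz":-0.06,"ax":0,"ay":-8,"az":0},{"tx":0.075,"ty":0.012,"tz":-0.09,"ax":0,"ay":-12,"az":0},{"tx":0.1,"ty":0.015,"tz":-0.12,"ax":0,"ay":-16,"az":0},{"tx":0.12,"ty":0.019,"tz":-0.14,"ax":0,"ay":-19,"az":0},{"tx":0.124,"ty":0.019,"tz":-0.147,"ax":0,"ay":-19.6,"az":0},{"tx":0.124,"ty":0.019,"tz":-0.147,"ax":0,"ay":-19.6,"az":0}]' -1 20
python3 - <<'E'
from h import *
st(); show('wrist','w1'); print([(e['confidence'],np.array(e['centre'])) for e in bot.pinpoint('wrist','red_block_center')])
E
```

```text
t: 2.6
ee_pos: [0.4697, 0.1998, 0.2396]
ee_rot: [-1.571, -0.0, -0.003]
ft_force: [-0.8, 0.5, 0.2]
grip_width: 0.0936
t 2.6 pos [0.4697 0.1998 0.2396] rot [-1.571  -0.0002 -0.0033] F [-0.7667  0.4765  0.2492] w 0.0936
[(0.89, array([0.4746, 0.1834, 0.0135]))]
```

View pics/w1.png

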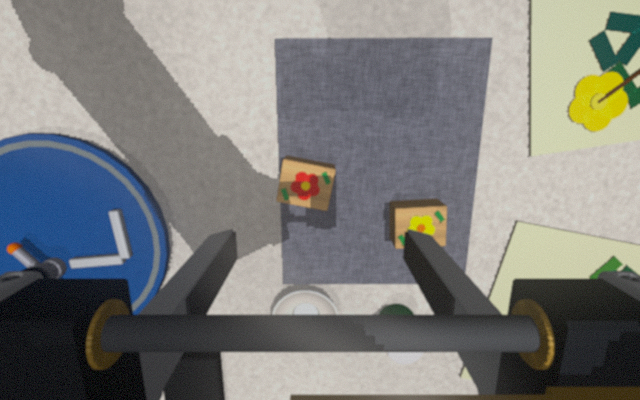

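Run:
```python
import cv2
im=cv2.imread('pics/w1.png'); cv2.imwrite('pics/w1a.png',cv2.resize(im[140:230,260:360],None,fx=6,fy=6,interpolation=cv2.INTER_CUBIC))
cv2.imwrite('pics/w1b.png',cv2.resize(im[190:290,0:180],None,fx=4,fy=4,interpolation=cv2.INTER_CUBIC))
```

```text
(no output)
```

View pics/w1a.png

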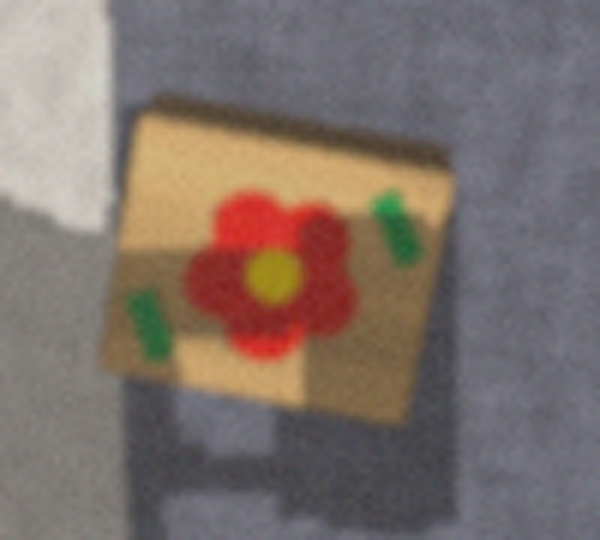

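View pics/w1b.png

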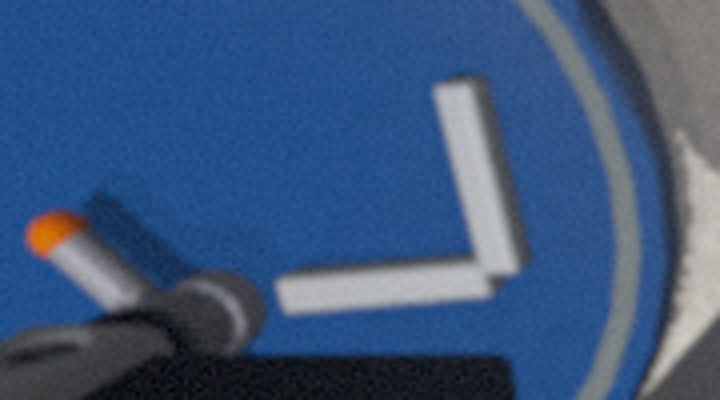

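Run:
```python
from h import *
a=np.array([(140,112),(455,178),(405,422),(100,370)])/6+[260,140]
p=ray('wrist',a,0.036); print(p, p.mean(0)); 
for i in range(4): 
    v=p[(i+1)%4]-p[i]; print(np.linalg.norm(v),np.degrees(np.arctan2(v[1],v[0])))
b=np.array([(435,92),(478,262),(278,277),(470,262)])/4+[0,190]
q=ray('wrist',b,0.035); print(q)
for i in (0,2):
    v=q[i+1]-q[i]; print(np.degrees(np.arctan2(v[1],v[0])))
```

```text
[[0.448  0.1629 0.036 ]
 [0.4602 0.2208 0.036 ]
 [0.5073 0.2119 0.036 ]
 [0.497  0.154  0.036 ]] [0.4781 0.1874 0.036 ]
0.05921953955849461 78.07618234578807
0.04795518470495187 -10.774308990301337
0.058789726324057594 -100.07222225165607
0.04986537292818456 169.71093383278696
[[ 0.5108 -0.0397  0.035 ]
 [ 0.5637 -0.0352  0.035 ]
 [ 0.5686 -0.0956  0.035 ]
 [ 0.5637 -0.0376  0.035 ]]
4.810365622720869
94.77149745123428
```

```bash
python3 -c "
from h import *
print(bot.get_state()['joints'])
plan([0.477,0.186,0.12],np.radians(-100.8))
plan([0.477,0.186,0.12],np.radians(79.2))"
```

```text
[-0.7962  0.1285  0.2887  1.9515 -0.0421  1.0669  1.0807]
shift mm [  8.1 119.7 -17.1] rot deg [ -0.02 100.76  -0.02]
shift mm [  8.1 119.7 -17.1] rot deg [ -0.02 -79.24   0.02]
```

```bash
python3 -m crank '[{"tx":0.002,"ty":0.008,"tz":-0.002,"ax":0,"ay":5,"az":0},{"tx":0.003,"ty":0.015,"tz":-0.004,"ax":0,"ay":12,"az":0},{"tx":0.004,"ty":0.025,"tz":-0.008,"ax":0,"ay":19,"az":0},{"tx":0.005,"ty":0.035,"tz":-0.01,"ax":0,"ay":26,"az":0},{"tx":0.006,"ty":0.045,"tz":-0.012,"ax":0,"ay":33,"az":0},{"tx":0.007,"ty":0.05,"tz":-0.014,"ax":0,"ay":40,"az":0},{"tx":0.008,"ty":0.055,"tz":-0.016,"ax":0,"ay":47,"az":0},{"tx":0.008,"ty":0.06,"tz":-0.017,"ax":0,"ay":53,"az":0}]' -1 20
python3 -c "
from h import *
plan([0.477,0.186,0.12],np.radians(-100.8))"
```

```text
t: 3.37
ee_pos: [0.4767, 0.1871, 0.1792]
ee_rot: [-1.571, 0.0, -0.93]
ft_force: [0.1, 0.7, -0.5]
grip_width: 0.0941
shift mm [ 1.1 59.2 -0.4] rot deg [ 0.   47.53 -0.01]
```

```bash
python3 -m crank '[{"tx":0.001,"ty":0,"tz":0,"ax":0,"ay":7,"az":0},{"tx":0.001,"ty":0,"tz":0,"ax":0,"ay":14,"az":0},{"tx":0.001,"ty":0,"tz":0,"ax":0,"ay":21,"az":0},{"tx":0.001,"ty":0.0,"tz":0,"ax":0,"ay":28,"az":0},{"tx":0.001,"ty":0.01,"tz":0,"ax":0,"ay":35,"az":0},{"tx":0.001,"ty":0.02,"tz":0,"ax":0,"ay":42,"az":0},{"tx":0.001,"ty":0.03,"tz":0,"ax":0,"ay":47.5,"az":0},{"tx":0.001,"ty":0.03,"tz":0,"ax":0,"ay":47.5,"az":0}]' -1 20
python3 - <<'E'
from h import *
st(); show('wrist','w2')
print(proj('wrist',[[0.477,0.186,0.036]]))
E
```

```text
t: 4.03
ee_pos: [0.4764, 0.1861, 0.148]
ee_rot: [-1.572, -0.002, -1.757]
ft_force: [-0.1, 0.6, -0.2]
grip_width: 0.0936
t 4.03 pos [0.4764 0.1861 0.148 ] rot [-1.5724 -0.0015 -1.7568] F [-0.1444  0.5561 -0.1662] w 0.0936
[[320.2186 197.5291]]
```

View pics/w2.png

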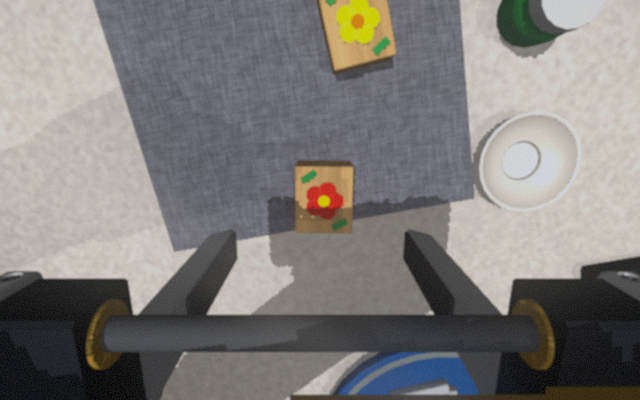

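```bash
python3 -m crank '[{"tx":0.0,"ty":0.015,"tz":0.001,"ax":0,"ay":0,"az":0},{"tx":0.0,"ty":0.04,"tz":0.002,"ax":0,"ay":0,"az":0},{"tx":0.0,"ty":0.065,"tz":0.003,"ax":0,"ay":0,"az":0},{"tx":0.0,"ty":0.09,"tz":0.003,"ax":0,"ay":0,"az":0},{"tx":0.0,"ty":0.11,"tz":0.003,"ax":0,"ay":0,"az":0},{"tx":0.0,"ty":0.12,"tz":0.003,"ax":0,"ay":0,"az":0},{"tx":0.0,"ty":0.125,"tz":0.003,"ax":0,"ay":0,"az":0},{"tx":0.0,"ty":0.125,"tz":0.003,"ax":0,"ay":0,"az":0}]' -1 20
python3 - <<'E'
from h import *
st(); show('wrist','w3')
E
```

```text
t: 4.75
ee_pos: [0.4805, 0.1844, 0.0243]
ee_rot: [-1.571, -0.0, -1.752]
ft_force: [0.0, -0.0, 0.1]
grip_width: 0.0938
t 4.75 pos [0.4805 0.1844 0.0243] rot [-1.5714 -0.0003 -1.7519] F [ 0.0484 -0.0136  0.0778] w 0.0938
```

View pics/w3.png

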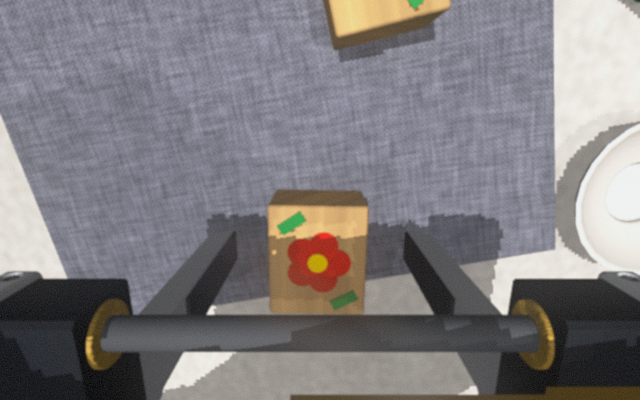

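The block (centre about (318,262)) is centred and square between the jaws. I'll close now.

```bash
python3 -m crank '[{"tx":0,"ty":0,"tz":0,"ax":0,"ay":0,"az":0},{"tx":0,"ty":0,"tz":0,"ax":0,"ay":0,"az":0},{"tx":0,"ty":0,"tz":0,"ax":0,"ay":0,"az":0},{"tx":0,"ty":0,"tz":0,"ax":0,"ay":0,"az":0},{"tx":0,"ty":0,"tz":0,"ax":0,"ay":0,"az":0},{"tx":0,"ty":0,"tz":0,"ax":0,"ay":0,"az":0}]' 1 25; python3 -c "
from h import *
print(proj('wrist',[[0.4805,.1844,.036]]))"
```

```text
t: 5.3
ee_pos: [0.4806, 0.1842, 0.0247]
ee_rot: [-1.571, 0.0, -1.754]
ft_force: [-0.8, 0.3, 0.0]
grip_width: 0.0574
[[319.6449 258.8574]]
```

```bash
python3 -m crank '[{"tx":0,"ty":0,"tz":0,"ax":0,"ay":0,"az":0},{"tx":0,"ty":0,"tz":0,"ax":0,"ay":0,"az":0},{"tx":0,"ty":0,"tz":0,"ax":0,"ay":0,"az":0}]' 1 25
python3 -m crank '[{"tx":0,"ty":-0.01,"tz":0,"ax":0,"ay":0,"az":0},{"tx":0,"ty":-0.03,"tz":0,"ax":0,"ay":0,"az":0},{"tx":0,"ty":-0.06,"tz":0,"ax":0,"ay":0,"az":0},{"tx":0,"ty":-0.09,"tz":0,"ax":0,"ay":0,"az":0},{"tx":0,"ty":-0.12,"tz":0,"ax":0,"ay":0,"az":0},{"tx":0,"ty":-0.15,"tz":0,"ax":0,"ay":0,"az":0},{"tx":0,"ty":-0.17,"tz":0,"ax":0,"ay":0,"az":0},{"tx":0,"ty":-0.18,"tz":0,"ax":0,"ay":0,"az":0}]' 1 25
python3 - <<'E'
from h import *
plan([0.541,0.02,0.2],np.radians(4.8-90))
E
```

```text
t: 5.55
ee_pos: [0.4805, 0.1841, 0.0245]
ee_rot: [-1.571, -0.0, -1.754]
ft_force: [-1.4, -0.6, 4.0]
grip_width: 0.0499
t: 6.22
ee_pos: [0.4814, 0.1843, 0.2076]
ee_rot: [-1.569, 0.003, -1.754]
ft_force: [-0.2, 0.5, -0.8]
grip_width: 0.0497
shift mm [150.7   7.4  88.5] rot deg [ -0.15 -15.31  -0.14]
```

```bash
python3 - <<'E'
from h import *
plan([0.541,-0.13,0.25],np.radians(4.8-90))
E
python3 -m crank '[{"tx":0.02,"ty":-0.005,"tz":0.007,"ax":0,"ay":-2,"az":0},{"tx":0.055,"ty":-0.01,"tz":0.02,"ax":0,"ay":-5,"az":0},{"tx":0.09,"ty":-0.018,"tz":0.035,"ax":0,"ay":-8,"az":0},{"tx":0.125,"ty":-0.026,"tz":0.05,"ax":0,"ay":-11,"az":0},{"tx":0.16,"ty":-0.034,"tz":0.065,"ax":0,"ay":-14,"az":0},{"tx":0.195,"ty":-0.04,"tz":0.08,"ax":0,"ay":-15.3,"az":0},{"tx":0.23,"ty":-0.043,"tz":0.095,"ax":0,"ay":-15.3,"az":0},{"tx":0.26,"ty":-0.043,"tz":0.105,"ax":0,"ay":-15.3,"az":0}]' 1 25
python3 - <<'E'
from h import *
plan([0.541,-0.13,0.25],np.radians(4.8-90))
E
```

```text
shift mm [298.  -42.9 116. ] rot deg [ -0.15 -15.31  -0.14]
t: 6.88
ee_pos: [0.5367, -0.0934, 0.248]
ee_rot: [-1.57, -0.0, -1.488]
ft_force: [0.8, -0.1, -2.1]
grip_width: 0.0498
shift mm [36.8 -2.   1.3] rot deg [-0.04 -0.03  0.02]
```

```bash
python3 -m crank '[{"tx":0.02,"ty":-0.002,"tz":0.001,"ax":0,"ay":0,"az":0},{"tx":0.032,"ty":-0.002,"tz":0.001,"ax":0,"ay":0,"az":0},{"tx":0.037,"ty":-0.002,"tz":0.001,"ax":0,"ay":0,"az":0},{"tx":0.037,"ty":-0.002,"tz":0.001,"ax":0,"ay":0,"az":0}]' 1 25
python3 - <<'E'
from h import *
st(); show('wrist','w4')
for q in ['nest','fence_corner','spindle_axis','knob','red_block_center']: print(q,[(e['confidence'],np.array(e['centre'])) for e in bot.pinpoint('wrist',q)][:2])
im=cv2.imread('pics/w4.png'); cv2.imwrite('pics/w4a.png',cv2.resize(im[80:330,200:450],None,fx=3,fy=2.4,interpolation=cv2.INTER_CUBIC))
E
```

```text
t: 7.22
ee_pos: [0.5401, -0.1284, 0.2491]
ee_rot: [-1.572, -0.0, -1.489]
ft_force: [-0.8, 0.6, -1.1]
grip_width: 0.0499
t 7.22 pos [ 0.5401 -0.1284  0.2491] rot [-1.5718 -0.0003 -1.4886] F [-0.8141  0.6441 -1.0757] w 0.0499
nest [(0.9, array([ 0.5397, -0.0706,  0.0242]))]
fence_corner [(0.92, array([ 0.5658, -0.0386,  0.0347]))]
spindle_axis [(0.84, array([ 0.5834, -0.1265,  0.0907]))]
knob []
red_block_center [(0.72, array([ 0.5385, -0.1316,  0.2399]))]
```

View pics/w4.png

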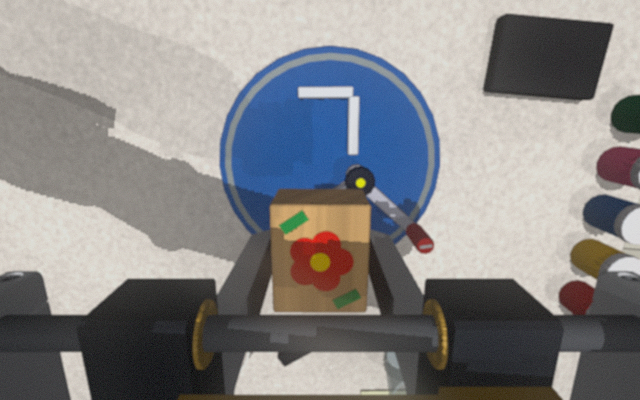

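Run:
```python
import cv2
im=cv2.imread('pics/w4.png'); cv2.imwrite('pics/w4b.png',cv2.resize(im[75:255,285:445],None,fx=3.3,fy=3.3,interpolation=cv2.INTER_CUBIC))
```

```text
(no output)
```

View pics/w4b.png

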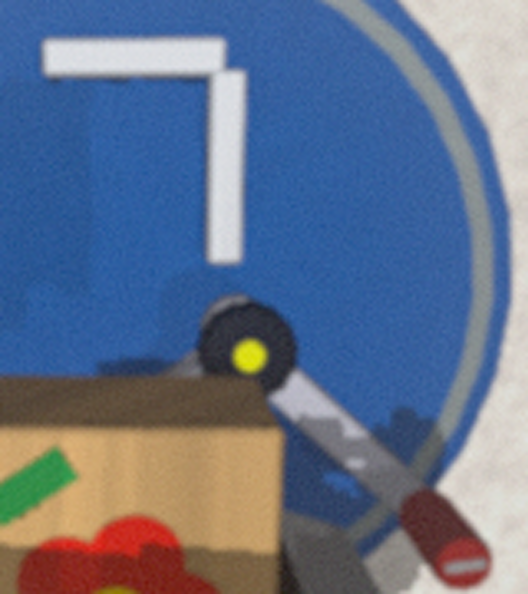

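```bash
cat > m.py <<'E'
from h import *
o=np.array([285,75])
b=np.array([(46,77),(206,75.5),(212,82),(206,261)])/3.3+o
q=ray('wrist',b,0.035); 
a1=np.arctan2(*(q[1]-q[0])[[1,0]]); a2=np.arctan2(*(q[2]-q[3])[[1,0]]); print(q,np.degrees([a1,a2]))
yaw=(a1+a2-np.pi/2)/2
# corner intersection
d1=q[1]-q[0]; d2=q[2]-q[3]; t=np.linalg.solve(np.c_[d1[:2],-d2[:2]],(q[3]-q[0])[:2]); C=q[0]+d1*t[0]
r=Ro.from_euler('z',yaw); print('corner',C,'yaw',np.degrees(yaw),'nest',C-r.apply([.025,.03,0]),'spindle',C+r.apply([.011,-.086,0]))
print('knob',ray('wrist',np.array([(463,566)])/3.3+o,0.114))
for z in (.06,.075,.09): print('hub',z,ray('wrist',np.array([(249,355)])/3.3+o,z))
E
python3 m.py
```

```text
[[ 0.5108 -0.0437  0.035 ]
 [ 0.5631 -0.0387  0.035 ]
 [ 0.5652 -0.0405  0.035 ]
 [ 0.5696 -0.0992  0.035 ]] [ 5.4709 94.21  ]
corner [ 0.5651 -0.0385  0.035 ] yaw 4.840412112801812 nest [ 0.5427 -0.0705  0.035 ] spindle [ 0.5833 -0.1232  0.035 ]
knob [[ 0.6466 -0.1718  0.114 ]]
hub 0.06 [[ 0.5845 -0.1255  0.06  ]]
hub 0.075 [[ 0.5824 -0.1225  0.075 ]]
hub 0.09 [[ 0.5803 -0.1195  0.09  ]]
```

Run:
```python
from h import *
r=Ro.from_euler('z',4.84,degrees=True)
p=np.array([.5425,-.071,0])+r.apply([-.004,-.004,0])
for z in (.12,.055): plan(p+[0,0,z],np.radians(4.84-90))
```

```text
shift mm [-51.  129.4   2.6] rot deg [ 0.01  0.06 -0.02]
shift mm [-51.  194.4   2.6] rot deg [ 0.01  0.06 -0.02]
```

```bash
python3 -m crank '[{"tx":-0.015,"ty":0.01,"tz":0.001,"ax":0,"ay":0,"az":0},{"tx":-0.035,"ty":0.03,"tz":0.002,"ax":0,"ay":0,"az":0},{"tx":-0.048,"ty":0.06,"tz":0.0026,"ax":0,"ay":0,"az":0},{"tx":-0.051,"ty":0.09,"tz":0.0026,"ax":0,"ay":0,"az":0},{"tx":-0.051,"ty":0.115,"tz":0.0026,"ax":0,"ay":0,"az":0},{"tx":-0.051,"ty":0.127,"tz":0.0026,"ax":0,"ay":0,"az":0},{"tx":-0.051,"ty":0.13,"tz":0.0026,"ax":0,"ay":0,"az":0},{"tx":-0.051,"ty":0.13,"tz":0.0026,"ax":0,"ay":0,"az":0}]' 1 25
python3 - <<'E'
from h import *
st(); show('wrist','w5'); show('scene','s5',(230,160,370,290),5); show('side','d5',(260,170,400,290),5)
E
```

```text
t: 8.18
ee_pos: [0.5389, -0.0765, 0.1195]
ee_rot: [-1.572, -0.0, -1.487]
ft_force: [0.5, -1.1, -1.1]
grip_width: 0.0499
t 8.18 pos [ 0.5389 -0.0765  0.1195] rot [-1.5716 -0.0003 -1.4869] F [ 0.4851 -1.11   -1.1172] w 0.0499
```

View pics/w5.png

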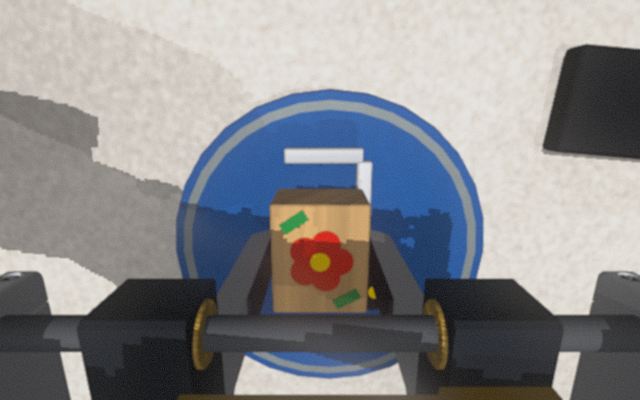

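View pics/s5.png

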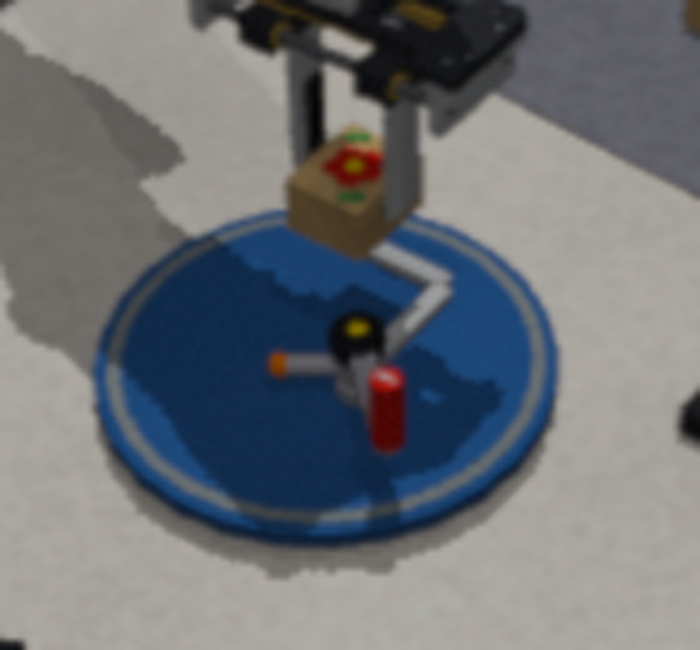

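```bash
python3 -m crank '[{"tx":0,"ty":0.01,"tz":0,"ax":0,"ay":0,"az":0},{"tx":0,"ty":0.025,"tz":0,"ax":0,"ay":0,"az":0},{"tx":0,"ty":0.04,"tz":0,"ax":0,"ay":0,"az":0},{"tx":0,"ty":0.053,"tz":0,"ax":0,"ay":0,"az":0},{"tx":0,"ty":0.061,"tz":0,"ax":0,"ay":0,"az":0},{"tx":0,"ty":0.066,"tz":0,"ax":0,"ay":0,"az":0},{"tx":0,"ty":0.067,"tz":0,"ax":0,"ay":0,"az":0},{"tx":0,"ty":0.067,"tz":0,"ax":0,"ay":0,"az":0}]' 1 25
python3 - <<'E'
from h import *
st(); show('wrist','w6');  show('scene','s6',(230,160,370,290),5); show('side','d6',(260,170,400,290),5)
E
```

```text
t: 9.0
ee_pos: [0.5389, -0.0766, 0.0525]
ee_rot: [-1.571, -0.0, -1.487]
ft_force: [0.3, 0.3, -1.1]
grip_width: 0.0501
t 9.0 pos [ 0.5389 -0.0766  0.0525] rot [-1.571  -0.0001 -1.4869] F [ 0.321   0.3066 -1.106 ] w 0.0501
```

View pics/w6.png

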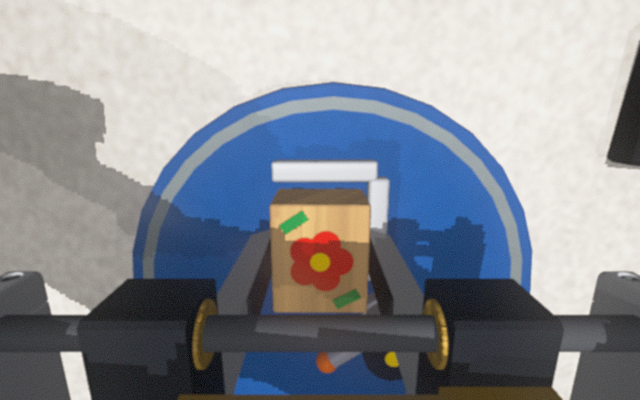

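View pics/s6.png

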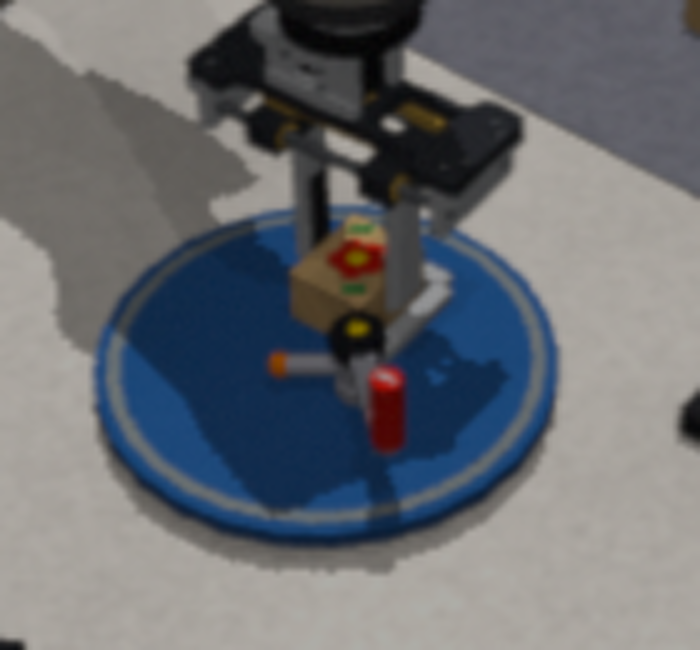

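View pics/d6.png

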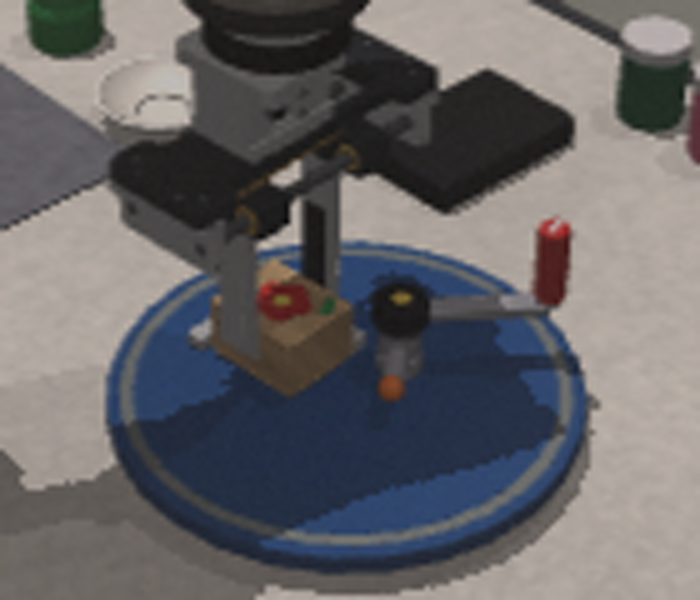

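```bash
python3 -m crank '[{"tx":0,"ty":0.001,"tz":0,"ax":0,"ay":0,"az":0},{"tx":0,"ty":0.002,"tz":0,"ax":0,"ay":0,"az":0},{"tx":0,"ty":0.002,"tz":0.001,"ax":0,"ay":0,"az":0},{"tx":0,"ty":0.002,"tz":0.002,"ax":0,"ay":0,"az":0},{"tx":0,"ty":0.002,"tz":0.003,"ax":0,"ay":0,"az":0},{"tx":0,"ty":0.002,"tz":0.003,"ax":0,"ay":0,"az":0}]' 1 25
python3 -m crank '[{"tx":0,"ty":0,"tz":0.0005,"ax":0,"ay":0,"az":0},{"tx":0,"ty":0,"tz":0.001,"ax":0,"ay":0,"az":0},{"tx":0,"ty":0,"tz":0.001,"ax":0,"ay":0,"az":0}]' 1 25
python3 -m crank '[{"tx":0,"ty":0,"tz":0.0005,"ax":0,"ay":0,"az":0},{"tx":0,"ty":0,"tz":0.001,"ax":0,"ay":0,"az":0},{"tx":0,"ty":0,"tz":0.001,"ax":0,"ay":0,"az":0}]' 1 25
```

```text
t: 9.65
ee_pos: [0.5415, -0.0762, 0.0504]
ee_rot: [-1.572, 0.0, -1.487]
ft_force: [-2.9, -1.2, 0.8]
grip_width: 0.0498
t: 9.9
ee_pos: [0.5416, -0.0762, 0.0502]
ee_rot: [-1.573, 0.0, -1.487]
ft_force: [-8.2, -1.1, 3.3]
grip_width: 0.0495
t: 10.15
ee_pos: [0.5417, -0.0762, 0.0499]
ee_rot: [-1.575, 0.001, -1.487]
ft_force: [-11.2, -1.6, 4.0]
grip_width: 0.0495
```

```bash
python3 -m crank '[{"tx":-0.001,"ty":0,"tz":-0.001,"ax":0,"ay":0,"az":0},{"tx":-0.002,"ty":0,"tz":-0.0015,"ax":0,"ay":0,"az":0},{"tx":-0.003,"ty":0,"tz":-0.0015,"ax":0,"ay":0,"az":0},{"tx":-0.004,"ty":0,"tz":-0.0015,"ax":0,"ay":0,"az":0},{"tx":-0.004,"ty":0,"tz":-0.0015,"ax":0,"ay":0,"az":0}]' 1 25
python3 -m crank '[{"tx":-0.0005,"ty":0,"tz":0,"ax":0,"ay":0,"az":0},{"tx":-0.001,"ty":0,"tz":0,"ax":0,"ay":0,"az":0},{"tx":-0.001,"ty":0,"tz":0,"ax":0,"ay":0,"az":0}]' 1 25
python3 -m crank '[{"tx":-0.0005,"ty":0,"tz":0,"ax":0,"ay":0,"az":0},{"tx":-0.001,"ty":0,"tz":0,"ax":0,"ay":0,"az":0},{"tx":-0.001,"ty":0,"tz":0,"ax":0,"ay":0,"az":0}]' 1 25
```

```text
t: 10.57
ee_pos: [0.5412, -0.0725, 0.0502]
ee_rot: [-1.572, -0.0, -1.487]
ft_force: [-6.0, -2.7, -1.1]
grip_width: 0.0495
t: 10.82
ee_pos: [0.5411, -0.0716, 0.0502]
ee_rot: [-1.572, -0.0, -1.487]
ft_force: [-6.1, -4.4, 0.2]
grip_width: 0.0496
t: 11.07
ee_pos: [0.5411, -0.0714, 0.0503]
ee_rot: [-1.572, -0.001, -1.488]
ft_force: [-5.0, -7.6, -1.2]
grip_width: 0.05
```

```bash
python3 -m crank '[{"tx":0.0005,"ty":0.0005,"tz":-0.0005,"ax":0,"ay":0,"az":0},{"tx":0.0005,"ty":0.001,"tz":-0.0005,"ax":0,"ay":0,"az":0},{"tx":0.0005,"ty":0.0015,"tz":-0.0005,"ax":0,"ay":0,"az":0},{"tx":0.0005,"ty":0.0015,"tz":-0.0005,"ax":0,"ay":0,"az":0}]' 1 10
python3 - <<'E'
from h import *
st(); show('wrist','w7')
E
```

```text
t: 11.4
ee_pos: [0.5411, -0.0714, 0.0493]
ee_rot: [-1.571, -0.0, -1.487]
ft_force: [-6.4, -3.9, 9.7]
grip_width: 0.05
t 11.4 pos [ 0.5411 -0.0714  0.0493] rot [-1.5712 -0.0003 -1.4874] F [-6.3943 -3.8575  9.654 ] w 0.05
```

View pics/w7.png

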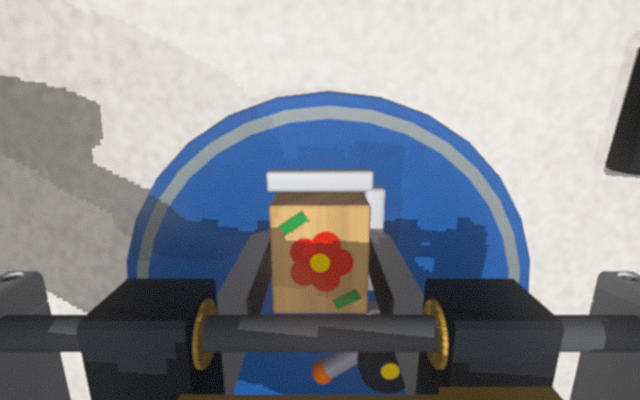

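```bash
python3 -m crank '[{"tx":0,"ty":-0.001,"tz":0,"ax":0,"ay":0,"az":0},{"tx":0,"ty":-0.001,"tz":0,"ax":0,"ay":0,"az":0},{"tx":0,"ty":-0.001,"tz":0,"ax":0,"ay":0,"az":0},{"tx":0,"ty":-0.001,"tz":0,"ax":0,"ay":0,"az":0},{"tx":0,"ty":-0.001,"tz":0,"ax":0,"ay":0,"az":0},{"tx":0,"ty":-0.001,"tz":0,"ax":0,"ay":0,"az":0}]' -0.5 10
python3 - <<'E'
from h import *
st(); show('wrist','w8')
E
```

```text
t: 11.95
ee_pos: [0.5415, -0.0705, 0.05]
ee_rot: [-1.571, -0.0, -1.487]
ft_force: [1.1, 0.1, -0.7]
grip_width: 0.0705
t 11.95 pos [ 0.5415 -0.0705  0.05  ] rot [-1.5707 -0.     -1.4866] F [ 1.1234  0.0783 -0.657 ] w 0.0705
```

View pics/w8.png

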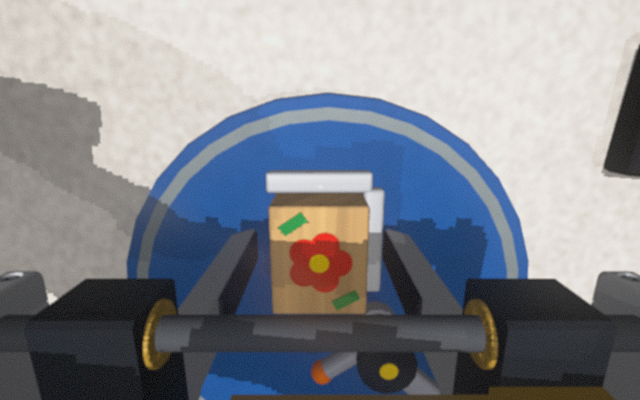

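```bash
python3 -m crank '[{"tx":0,"ty":-0.01,"tz":0,"ax":0,"ay":0,"az":0},{"tx":0,"ty":-0.03,"tz":0,"ax":0,"ay":0,"az":0},{"tx":0,"ty":-0.06,"tz":0,"ax":0,"ay":0,"az":0},{"tx":0,"ty":-0.09,"tz":0,"ax":0,"ay":0,"az":0},{"tx":0.02,"ty":-0.12,"tz":0,"ax":0,"ay":0,"az":0},{"tx":0.04,"ty":-0.15,"tz":0,"ax":0,"ay":0,"az":0},{"tx":0.055,"ty":-0.16,"tz":0,"ax":0,"ay":0,"az":0},{"tx":0.055,"ty":-0.16,"tz":0,"ax":0,"ay":0,"az":0}]' -0.5 10
python3 - <<'E'
from h import *
st(); show('wrist','w9')
for q in ['nest','fence_corner','spindle_axis','knob','red_block_center']: print(q,[(e['confidence'],np.array(e['centre'])) for e in bot.pinpoint('wrist',q)][:2])
im=cv2.imread('pics/w9.png'); cv2.imwrite('pics/w9b.png',cv2.resize(im[75:295,265:465],None,fx=2.7,fy=2.7,interpolation=cv2.INTER_CUBIC))
E
```

```text
t: 12.67
ee_pos: [0.5471, -0.129, 0.2135]
ee_rot: [-1.566, -0.001, -1.49]
ft_force: [0.4, -0.2, -0.5]
grip_width: 0.0706
t 12.67 pos [ 0.5471 -0.129   0.2135] rot [-1.5658 -0.001  -1.4902] F [ 0.3941 -0.2017 -0.5472] w 0.0706
nest []
fence_corner [(0.62, array([ 0.5636, -0.039 ,  0.0377]))]
spindle_axis [(0.83, array([ 0.5843, -0.1283,  0.0922]))]
knob [(0.85, array([ 0.6433, -0.1768,  0.0893]))]
red_block_center [(0.82, array([ 0.5382, -0.0746,  0.0401]))]
```

View pics/w9b.png

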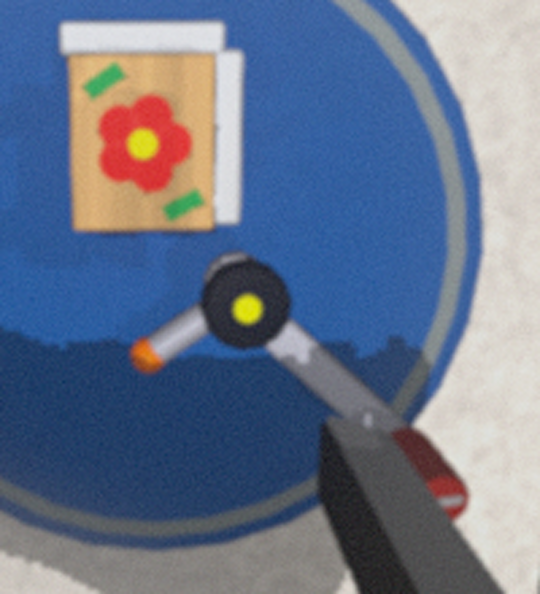

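Run:
```python
from h import *
plan([.644,-.1745,.2],np.radians(-39.4))
```

```text
shift mm [58.1  8.8 93.9] rot deg [  0.1  -45.74  -0.05]
```

```bash
python3 -m crank '[{"tx":0.004,"ty":0.001,"tz":0.008,"ax":0,"ay":-4,"az":0},{"tx":0.014,"ty":0.002,"tz":0.022,"ax":0,"ay":-11,"az":0},{"tx":0.024,"ty":0.004,"tz":0.04,"ax":0,"ay":-18,"az":0},{"tx":0.035,"ty":0.005,"tz":0.057,"ax":0,"ay":-25,"az":0},{"tx":0.045,"ty":0.007,"tz":0.073,"ax":0,"ay":-32,"az":0},{"tx":0.053,"ty":0.008,"tz":0.086,"ax":0,"ay":-39,"az":0},{"tx":0.058,"ty":0.009,"tz":0.094,"ax":0,"ay":-45.7,"az":0},{"tx":0.058,"ty":0.009,"tz":0.094,"ax":0,"ay":-45.7,"az":0}]' -0.15 10
python3 - <<'E'
from h import *
st(); show('wrist','w10')
print(proj('wrist',[[.644,-.1745,.114],[.5825,-.124,.091]]))
for q in ['spindle_axis','knob','red_block_center']: print(q,[(e['confidence'],np.array(e['centre'])) for e in bot.pinpoint('wrist',q)][:2])
E
```

```text
t: 13.63
ee_pos: [0.6453, -0.1757, 0.1995]
ee_rot: [-1.572, 0.001, -0.683]
ft_force: [-0.4, -0.0, 0.5]
grip_width: 0.0542
t 13.63 pos [ 0.6453 -0.1757  0.1995] rot [-1.5722  0.0011 -0.6826] F [-0.3824 -0.0315  0.4527] w 0.0542
[[320.5765 205.6697]
 [320.3774 100.5079]]
spindle_axis [(0.91, array([ 0.5822, -0.1244,  0.0898])), (0.52, array([ 0.647 , -0.174 ,  0.0903]))]
knob [(0.93, array([ 0.6458, -0.1738,  0.0918]))]
red_block_center [(0.87, array([ 0.5385, -0.0737,  0.0418]))]
```

View pics/w10.png

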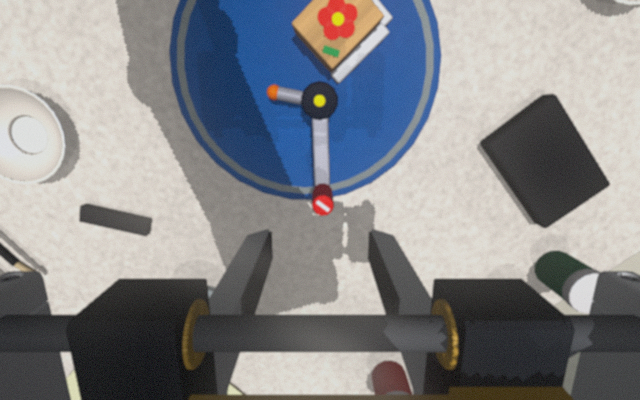

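```bash
python3 -m crank '[{"tx":-0.001,"ty":0.012,"tz":0.001,"ax":0,"ay":0,"az":0},{"tx":-0.0015,"ty":0.035,"tz":0.001,"ax":0,"ay":0,"az":0},{"tx":-0.0015,"ty":0.058,"tz":0.001,"ax":0,"ay":0,"az":0},{"tx":-0.0015,"ty":0.08,"tz":0.001,"ax":0,"ay":0,"az":0},{"tx":-0.0015,"ty":0.1,"tz":0.001,"ax":0,"ay":0,"az":0},{"tx":-0.0015,"ty":0.112,"tz":0.001,"ax":0,"ay":0,"az":0},{"tx":-0.0015,"ty":0.116,"tz":0.001,"ax":0,"ay":0,"az":0},{"tx":-0.0015,"ty":0.116,"tz":0.001,"ax":0,"ay":0,"az":0}]' -0.15 10
python3 - <<'E'
from h import *
st(); show('wrist','w11'); show('side','d11',(260,150,420,290),4)
print(proj('wrist',[[.6448,-.1738,.114]]))
E
```

```text
t: 14.5
ee_pos: [0.6434, -0.1733, 0.0841]
ee_rot: [-1.572, 0.001, -0.69]
ft_force: [0.2, -0.1, -0.6]
grip_width: 0.0538
t 14.5 pos [ 0.6434 -0.1733  0.0841] rot [-1.5717  0.0012 -0.6896] F [ 0.2225 -0.0819 -0.5564] w 0.0538
[[320.5995 275.7181]]
```

View pics/w11.png

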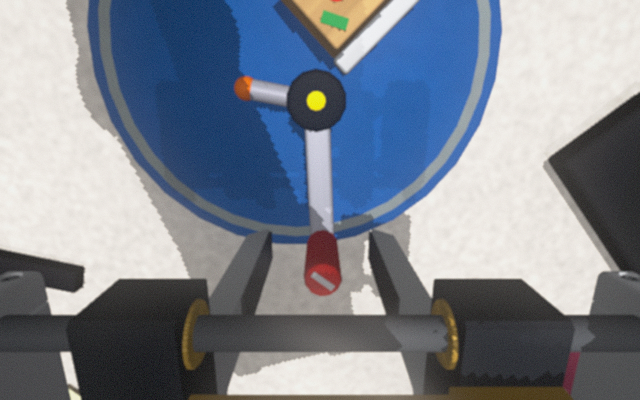

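View pics/d11.png

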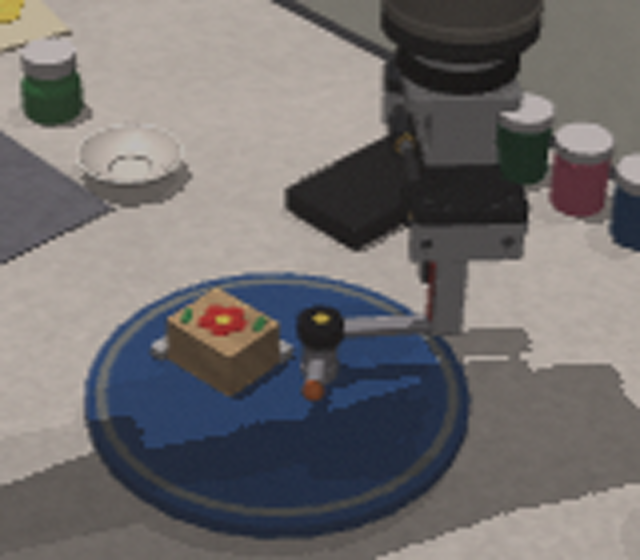

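```bash
python3 -m crank '[{"tx":0.0015,"ty":0,"tz":0,"ax":0,"ay":0,"az":0},{"tx":0.0015,"ty":0,"tz":0,"ax":0,"ay":0,"az":0},{"tx":0.0015,"ty":0,"tz":0,"ax":0,"ay":0,"az":0},{"tx":0.0015,"ty":0,"tz":0,"ax":0,"ay":0,"az":0},{"tx":0.0015,"ty":0,"tz":0,"ax":0,"ay":0,"az":0},{"tx":0.0015,"ty":0,"tz":0,"ax":0,"ay":0,"az":0}]' 0.49 10
cat > f.py <<'E'
from h import *
S=np.array([.5825,-.124])
s=bot.get_state(); v=s['ee_pos'][:2]-S; th=np.degrees(np.arctan2(v[1],v[0])); u=v/np.linalg.norm(v)
f=s['ft_force'][:2]; print('t %.2f theta %.2f r %.1f psi %.2f  Fresist(ccw) %.2f Frad %.2f Fz %.1f w %.4f'%(s['t'],th,1e3*np.linalg.norm(v),np.degrees(s['ee_rot'][2]),f@[-u[1],u[0]],f@u,s['ft_force'][2],s['grip_width']))
E
python3 f.py
```

```text
t: 15.1
ee_pos: [0.6452, -0.1746, 0.0851]
ee_rot: [-1.571, -0.0, -0.689]
ft_force: [-0.7, -0.1, -0.3]
grip_width: 0.024
t 15.10 theta -38.93 r 80.6 psi -39.49  Fresist(ccw) -0.48 Frad -0.46 Fz -0.3 w 0.0240
```

```bash
python3 -m crank '[{"tx":0,"ty":0,"tz":-0.0028,"ax":0,"ay":2,"az":0},{"tx":-0.0003,"ty":0,"tz":-0.007,"ax":0,"ay":5,"az":0},{"tx":-0.0008,"ty":0,"tz":-0.0111,"ax":0,"ay":8,"az":0},{"tx":-0.0017,"ty":0,"tz":-0.0166,"ax":0,"ay":12,"az":0},{"tx":-0.0031,"ty":0,"tz":-0.0221,"ax":0,"ay":16,"az":0},{"tx":-0.0048,"ty":0,"tz":-0.0274,"ax":0,"ay":20,"az":0},{"tx":-0.0064,"ty":0,"tz":-0.0312,"ax":0,"ay":23,"az":0},{"tx":-0.0075,"ty":0,"tz":-0.0338,"ax":0,"ay":25,"az":0}]' 0.49 10
python3 f.py
```

```text
t: 15.77
ee_pos: [0.6179, -0.1961, 0.0851]
ee_rot: [-1.57, -0.0, -1.129]
ft_force: [2.9, -0.0, -0.8]
grip_width: 0.024
t 15.77 theta -63.81 r 80.3 psi -64.67  Fresist(ccw) 2.58 Frad 1.28 Fz -0.8 w 0.0240
```

```bash
python3 -m crank '[{"tx":0,"ty":0,"tz":-0.0021,"ax":0,"ay":1.5,"az":0},{"tx":-0.0002,"ty":0,"tz":-0.0049,"ax":0,"ay":3.5,"az":0},{"tx":-0.0003,"ty":0,"tz":-0.007,"ax":0,"ay":5,"az":0},{"tx":-0.0004,"ty":0,"tz":-0.0084,"ax":0,"ay":6,"az":0}]' 0.49 10
python3 f.py
python3 -m crank '[{"tx":0,"ty":0,"tz":-0.0021,"ax":0,"ay":1.5,"az":0},{"tx":-0.0001,"ty":0,"tz":-0.0042,"ax":0,"ay":3,"az":0},{"tx":-0.0001,"ty":0,"tz":-0.0042,"ax":0,"ay":3,"az":0}]' 0.49 10
python3 f.py
```

```text
t: 16.1
ee_pos: [0.6102, -0.1992, 0.0851]
ee_rot: [-1.571, -0.0, -1.232]
ft_force: [1.1, 0.5, 0.2]
grip_width: 0.0242
t 16.10 theta -69.80 r 80.2 psi -70.57  Fresist(ccw) 1.16 Frad -0.07 Fz 0.2 w 0.0242
t: 16.35
ee_pos: [0.6058, -0.2007, 0.085]
ee_rot: [-1.571, -0.0, -1.285]
ft_force: [0.7, -1.2, 0.8]
grip_width: 0.0243
t 16.35 theta -73.10 r 80.1 psi -73.62  Fresist(ccw) 0.35 Frad 1.31 Fz 0.8 w 0.0243
```

```bash
python3 -m crank '[{"tx":0,"ty":0,"tz":-0.0021,"ax":0,"ay":1.5,"az":0},{"tx":-0.0001,"ty":0,"tz":-0.0042,"ax":0,"ay":3,"az":0},{"tx":-0.0001,"ty":0,"tz":-0.0042,"ax":0,"ay":3,"az":0}]' 0.49 10 >/dev/null
python3 f.py
python3 -m crank '[{"tx":0,"ty":0,"tz":-0.0021,"ax":0,"ay":1.5,"az":0},{"tx":-0.0001,"ty":0,"tz":-0.0042,"ax":0,"ay":3,"az":0},{"tx":-0.0001,"ty":0,"tz":-0.0042,"ax":0,"ay":3,"az":0}]' 0.49 10 >/dev/null
python3 f.py
```

```text
t 16.60 theta -76.14 r 80.1 psi -76.64  Fresist(ccw) 0.41 Frad -0.23 Fz 1.3 w 0.0238
t 16.85 theta -79.18 r 80.1 psi -79.65  Fresist(ccw) 0.24 Frad 0.55 Fz -0.0 w 0.0239
```

```bash
python3 -m crank '[{"tx":0,"ty":0,"tz":-0.0021,"ax":0,"ay":1.5,"az":0},{"tx":-0.0001,"ty":0,"tz":-0.0042,"ax":0,"ay":3,"az":0},{"tx":-0.0001,"ty":0,"tz":-0.0042,"ax":0,"ay":3,"az":0}]' 0.49 10 >/dev/null
python3 f.py
```

```text
t 17.10 theta -82.18 r 80.0 psi -82.66  Fresist(ccw) 1.49 Frad -0.05 Fz 0.0 w 0.0239
```

Run:
```python
from h import *
show('wrist','w12')
```

```text
(no output)
```

View pics/w12.png

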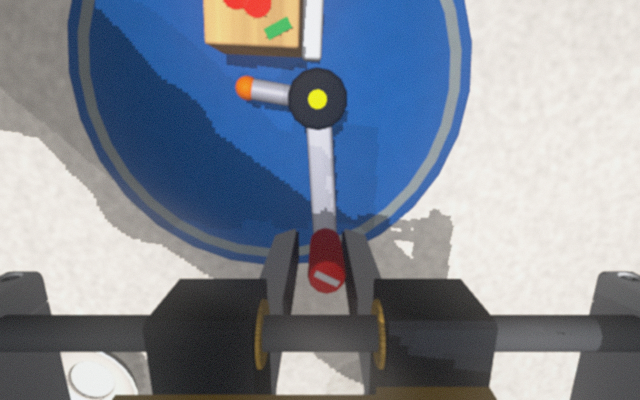

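```bash
python3 -m crank '[{"tx":0,"ty":0,"tz":-0.0028,"ax":0,"ay":2,"az":0},{"tx":-0.0002,"ty":0,"tz":-0.0056,"ax":0,"ay":4,"az":0},{"tx":-0.0004,"ty":0,"tz":-0.0084,"ax":0,"ay":6,"az":0},{"tx":-0.0004,"ty":0,"tz":-0.0084,"ax":0,"ay":6,"az":0}]' 0.49 10 >/dev/null
python3 f.py
```

```text
t 17.48 theta -88.19 r 79.9 psi -88.59  Fresist(ccw) 0.58 Frad 0.58 Fz -0.0 w 0.0239
```

```bash
python3 -m crank '[{"tx":0,"ty":0,"tz":-0.0021,"ax":0,"ay":1.5,"az":0},{"tx":-0.0001,"ty":0,"tz":-0.0042,"ax":0,"ay":3,"az":0},{"tx":-0.0001,"ty":0,"tz":-0.0042,"ax":0,"ay":3,"az":0}]' 0.49 10 >/dev/null
python3 f.py
```

```text
t 17.73 theta -91.12 r 79.9 psi -91.61  Fresist(ccw) 0.41 Frad 0.56 Fz -0.0 w 0.0238
```

```bash
python3 -m crank '[{"tx":0,"ty":0,"tz":-0.0021,"ax":0,"ay":1.5,"az":0},{"tx":-0.0001,"ty":0,"tz":-0.0042,"ax":0,"ay":3,"az":0},{"tx":-0.0001,"ty":0,"tz":-0.0042,"ax":0,"ay":3,"az":0}]' 0.49 10 >/dev/null
python3 f.py
```

```text
t 17.98 theta -94.19 r 79.9 psi -94.64  Fresist(ccw) 0.58 Frad -0.30 Fz -0.1 w 0.0238
```

```bash
python3 -m crank '[{"tx":0,"ty":0,"tz":-0.0021,"ax":0,"ay":1.5,"az":0},{"tx":-0.0001,"ty":0,"tz":-0.0042,"ax":0,"ay":3,"az":0},{"tx":-0.0001,"ty":0,"tz":-0.0042,"ax":0,"ay":3,"az":0}]' 0.49 10 >/dev/null
python3 f.py; python3 -c "
from h import *
show('wrist','w13')"
```

```text
t 18.23 theta -97.24 r 79.9 psi -97.65  Fresist(ccw) 1.27 Frad -0.45 Fz 0.5 w 0.0242
```

View pics/w13.png

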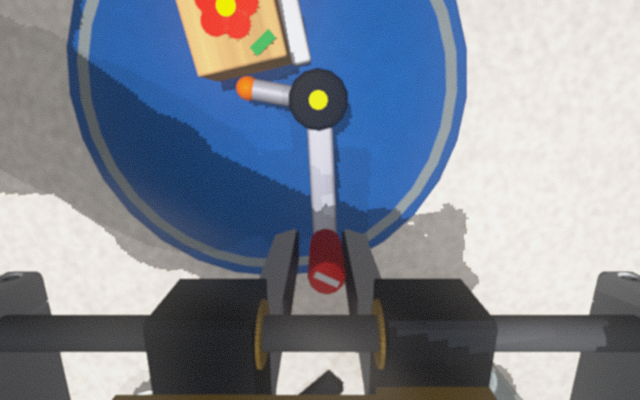

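The orange tip at (245,87) has nearly reached the block's lower face. I'll keep on in small steps.

```bash
python3 -m crank '[{"tx":0,"ty":0,"tz":-0.0021,"ax":0,"ay":1.5,"az":0},{"tx":-0.0001,"ty":0,"tz":-0.0042,"ax":0,"ay":3,"az":0},{"tx":-0.0001,"ty":0,"tz":-0.0042,"ax":0,"ay":3,"az":0}]' 0.49 10 >/dev/null
python3 f.py
```

```text
t 18.53 theta -100.22 r 79.8 psi -100.64  Fresist(ccw) 0.62 Frad -0.07 Fz 0.5 w 0.0239
```

```bash
python3 -m crank '[{"tx":0,"ty":0,"tz":-0.0021,"ax":0,"ay":1.5,"az":0},{"tx":-0.0001,"ty":0,"tz":-0.0042,"ax":0,"ay":3,"az":0},{"tx":-0.0001,"ty":0,"tz":-0.0042,"ax":0,"ay":3,"az":0}]' 0.49 10 >/dev/null
python3 f.py
```

```text
t 18.78 theta -102.66 r 79.7 psi -103.66  Fresist(ccw) 4.23 Frad -0.24 Fz -1.0 w 0.0242
```

```bash
python3 -m crank '[{"tx":0,"ty":0,"tz":-0.0014,"ax":0,"ay":1,"az":0},{"tx":-0.0001,"ty":0,"tz":-0.0028,"ax":0,"ay":2,"az":0},{"tx":-0.0001,"ty":0,"tz":-0.0028,"ax":0,"ay":2,"az":0}]' 0.49 10 >/dev/null
python3 f.py
```

```text
t 19.03 theta -104.10 r 79.6 psi -105.61  Fresist(ccw) 8.10 Frad 0.81 Fz -1.5 w 0.0242
```

```bash
python3 -m crank '[{"tx":0,"ty":0,"tz":-0.0014,"ax":0,"ay":1,"az":0},{"tx":-0.0001,"ty":0,"tz":-0.0028,"ax":0,"ay":2,"az":0},{"tx":-0.0001,"ty":0,"tz":-0.0028,"ax":0,"ay":2,"az":0}]' 0.49 10 >/dev/null
python3 f.py
```

```text
t 19.28 theta -106.10 r 79.6 psi -107.61  Fresist(ccw) 8.89 Frad 1.17 Fz -0.5 w 0.0244
```

```bash
python3 -m crank '[{"tx":0,"ty":0,"tz":-0.0014,"ax":0,"ay":1,"az":0},{"tx":-0.0001,"ty":0,"tz":-0.0028,"ax":0,"ay":2,"az":0},{"tx":-0.0001,"ty":0,"tz":-0.0028,"ax":0,"ay":2,"az":0}]' 0.49 10 >/dev/null
python3 f.py
```

```text
t 19.53 theta -108.10 r 79.6 psi -109.62  Fresist(ccw) 7.37 Frad 0.21 Fz -1.3 w 0.0242
```

```bash
python3 -m crank '[{"tx":0,"ty":0,"tz":-0.0014,"ax":0,"ay":1,"az":0},{"tx":-0.0001,"ty":0,"tz":-0.0028,"ax":0,"ay":2,"az":0},{"tx":-0.0002,"ty":0,"tz":-0.0042,"ax":0,"ay":3,"az":0},{"tx":-0.0002,"ty":0,"tz":-0.0056,"ax":0,"ay":4,"az":0},{"tx":-0.0002,"ty":0,"tz":-0.0056,"ax":0,"ay":4,"az":0}]' 0.49 10 >/dev/null
python3 f.py
```

```text
t 19.95 theta -112.15 r 79.5 psi -113.62  Fresist(ccw) 8.36 Frad 0.68 Fz -1.2 w 0.0239
```

```bash
python3 -m crank '[{"tx":0,"ty":0,"tz":-0.0014,"ax":0,"ay":1,"az":0},{"tx":-0.0001,"ty":0,"tz":-0.0028,"ax":0,"ay":2,"az":0},{"tx":-0.0002,"ty":0,"tz":-0.0042,"ax":0,"ay":3,"az":0},{"tx":-0.0002,"ty":0,"tz":-0.0049,"ax":0,"ay":3.5,"az":0},{"tx":-0.0002,"ty":0,"tz":-0.0049,"ax":0,"ay":3.5,"az":0}]' 0.49 10 >/dev/null
python3 f.py; python3 -c "
from h import *
show('wrist','w14')"
```

```text
t 20.37 theta -115.64 r 79.5 psi -117.09  Fresist(ccw) 8.23 Frad 0.68 Fz -1.5 w 0.0243
```

View pics/w14.png

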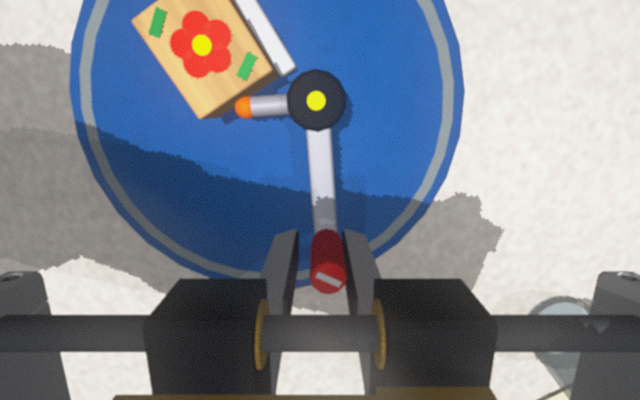

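```bash
python3 -m crank '[{"tx":0,"ty":0,"tz":0.001,"ax":0,"ay":0,"az":0},{"tx":0,"ty":0,"tz":0.003,"ax":0,"ay":0,"az":0},{"tx":0,"ty":0,"tz":0.004,"ax":0,"ay":0,"az":0},{"tx":0,"ty":0,"tz":0.004,"ax":0,"ay":0,"az":0}]' 0.2 10 >/dev/null
python3 f.py; python3 -c "
from h import *
show('wrist','w15')"
```

```text
t 20.75 theta -113.78 r 79.5 psi -117.00  Fresist(ccw) 1.05 Frad 0.14 Fz 0.5 w 0.0373
```

View pics/w15.png

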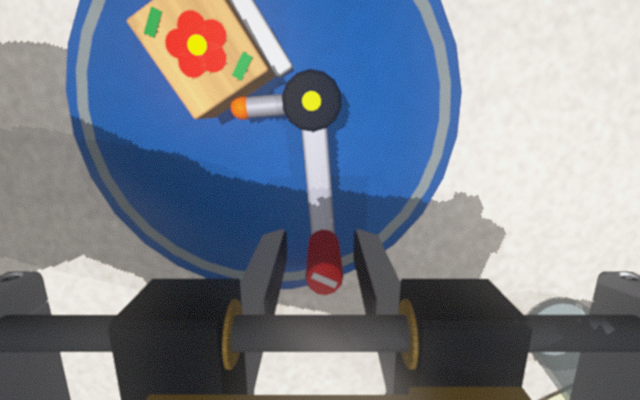

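The knob at (322,270) is free between the jaws. I'll lift off straight up.

```bash
python3 -m crank '[{"tx":0,"ty":-0.01,"tz":0,"ax":0,"ay":0,"az":0},{"tx":0,"ty":-0.03,"tz":0,"ax":0,"ay":0,"az":0},{"tx":0,"ty":-0.055,"tz":0,"ax":0,"ay":0,"az":0},{"tx":0,"ty":-0.08,"tz":0,"ax":0,"ay":0,"az":0},{"tx":0,"ty":-0.105,"tz":0,"ax":0,"ay":0,"az":0},{"tx":0,"ty":-0.12,"tz":0,"ax":0,"ay":0,"az":0},{"tx":0,"ty":-0.12,"tz":0,"ax":0,"ay":0,"az":0}]' 0 10
python3 - <<'E'
from h import *
st(); show('wrist','w16'); show('side','d16',(260,150,420,290),4); show('scene','s16')
for q in ['pin','red_block_center']: print(q,[(e['confidence'],np.array(e['centre'])) for e in bot.pinpoint('wrist',q)][:2])
for q in ["yellow_block_center","red_dish","ink_stick","water_cup","pigment_jar","white_dish","inkstone"]: print(q,[(e['confidence'],np.array(e['centre'])) for e in bot.pinpoint('scene',q)][:1])
im=cv2.imread('pics/w16.png'); cv2.imwrite('pics/w16b.png',cv2.resize(im[0:240,180:460],None,fx=2.5,fy=2.5,interpolation=cv2.INTER_CUBIC))
E
```

```text
t: 21.38
ee_pos: [0.5516, -0.1976, 0.2086]
ee_rot: [-1.567, 0.002, -2.042]
ft_force: [0.4, -0.2, 0.8]
grip_width: 0.0466
t 21.38 pos [ 0.5516 -0.1976  0.2086] rot [-1.567   0.0017 -2.0423] F [ 0.3565 -0.2036  0.8018] w 0.0466Traceback (most recent call last):
  File "<stdin>", line 3, in <module>
ValueError: it knows: fence_corner, ink_stick, inkstone, knob, nest, pigment_jar, red_block_center, red_dish, spindle_axis, water_cup, white_dish, yellow_block_center
```

View pics/d16.png

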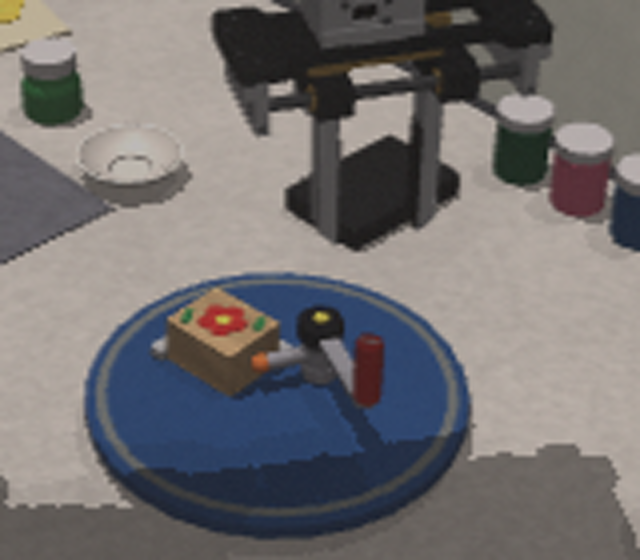

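Run:
```python
from h import *
for q in ["yellow_block_center","red_dish","ink_stick","water_cup","pigment_jar","white_dish","inkstone"]: print(q,[(e['confidence'],np.array(e['centre'])) for e in bot.pinpoint('scene',q)][:1])
im=cv2.imread('pics/w16.png'); cv2.imwrite('pics/w16b.png',cv2.resize(im[0:240,180:460],None,fx=2.5,fy=2.5,interpolation=cv2.INTER_CUBIC))
```

```text
yellow_block_center [(0.7, array([0.527 , 0.3155, 0.0152]))]
red_dish [(0.86, array([0.6614, 0.1778, 0.0033]))]
ink_stick [(0.83, array([ 0.5349, -0.3842,  0.0036]))]
water_cup [(0.96, array([ 0.6779, -0.383 , -0.0006]))]
pigment_jar [(0.65, array([0.6682, 0.3058, 0.0027]))]
white_dish [(0.92, array([ 0.4129, -0.3824,  0.0026]))]
inkstone [(0.67, array([ 0.7787,  0.0202, -0.0004]))]
```

View pics/w16b.png

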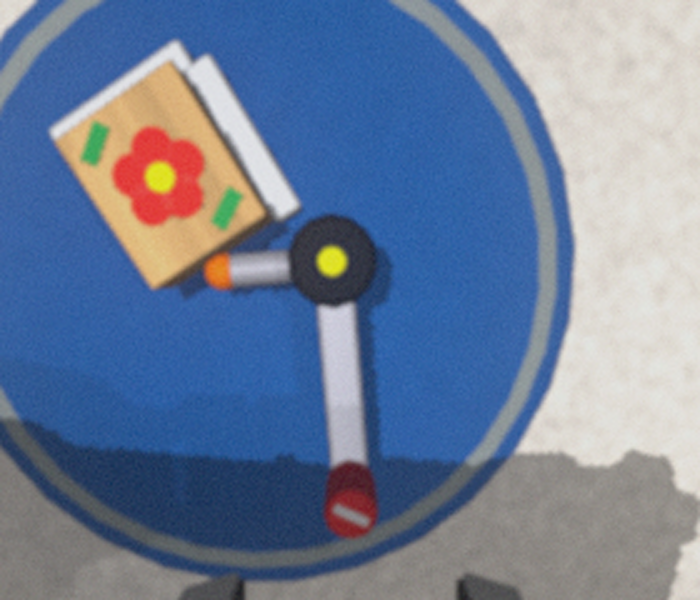

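Run:
```python
from h import *
o=[180,0]
p=ray('wrist',np.array([(180,62),(268,213),(155,289),(52,137)])/2.5+o,0.061)
q=ray('wrist',np.array([(190,70),(274,218),(52,131),(178,42)])/2.5+o,0.035)
r=Ro.from_euler('z',4.84,degrees=True).inv()
n=np.array([.5412,-.0712,0])
P=r.apply(p-n)*1e3; print(P.round(1),P.mean(0)); Q=r.apply(q-n)*1e3; print('fence',Q.round(1))
for i in range(4):
    v=P[(i+1)%4]-P[i]; print(np.degrees(np.arctan2(v[1],v[0])))
```

```text
[[ 24.9  24.8  61. ]
 [ 23.6 -31.2  61. ]
 [-24.9 -31.5  61. ]
 [-25.8  28.6  61. ]] [-0.557  -2.3316 61.    ]
fence [[ 25.4  28.   35. ]
 [ 23.4 -31.2  35. ]
 [-29.8  37.9  35. ]
 [ 27.   37.9  35. ]]
-91.3000459769734
-179.58922377154374
90.80968252105748
-4.3061076289391
```

```bash
python3 -m crank '[{"tx":0.02,"ty":-0.01,"tz":-0.03,"ax":0,"ay":0,"az":0},{"tx":0.04,"ty":-0.02,"tz":-0.06,"ax":0,"ay":0,"az":0},{"tx":0.05,"ty":-0.02,"tz":-0.08,"ax":0,"ay":0,"az":0},{"tx":0.05,"ty":-0.02,"tz":-0.08,"ax":0,"ay":0,"az":0},{"tx":0.05,"ty":-0.02,"tz":-0.08,"ax":0,"ay":0,"az":0}]' 0 10
python3 - <<'E'
from h import *
st(); show('wrist','w17')
im=cv2.imread('pics/w17.png'); cv2.imwrite('pics/w17b.png',cv2.resize(im[0:170,250:450],None,fx=3.5,fy=3.5,interpolation=cv2.INTER_CUBIC))
E
```

```text
t: 22.3
ee_pos: [0.4561, -0.2047, 0.2252]
ee_rot: [-1.571, 0.002, -2.042]
ft_force: [-0.1, 0.8, 0.5]
grip_width: 0.0471
t 22.3 pos [ 0.4561 -0.2047  0.2252] rot [-1.5706  0.0022 -2.042 ] F [-0.0639  0.8145  0.4665] w 0.0471
```

View pics/w17b.png

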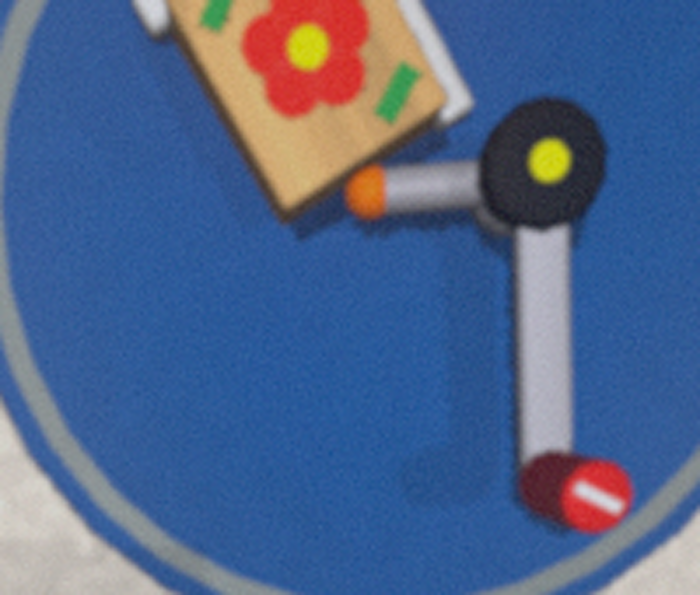

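Run:
```python
from h import *
print(bot.close_job()); st()
```

```text
the job is handed in; nothing more can be done
None
the job is handed in; nothing more can be done
```

I set the red-flower block into the corner of the fences and let go of it. Then I turned the crank clockwise until its limiter slipped, and let go. I handed the job in at about 22 s of the 64 s allowed; no verdict was reported.

- **Block:** I pressed it lightly against the +x fence, then the +y fence, and onto the disc before releasing it. The last wrist picture shows it against the +x fence with the orange finger tip on its -y face. Corners read from the picture just before that put it 0.6 mm off in x and 2.3 mm off in y. The y figure is less sure because I read the two +y corners poorly. It was square within about 1.3° on three edges and about 4° on the fourth, which uses those poorly read corners.
- **Crank:** The finger bit after about 60° of turning. The force climbed to a steady 8 N or so, and I carried on until I estimated 10–13° of slip (15° at most from the pictures). That would raise the pin about 0.8–1.3 mm, against the allowed 0.5–2.25 mm. I went by feel only and never read the pin height: I asked the network for it, but it does not know that name.
- **Bystanders:** In the last scene check, the network placed all seven within about 5 mm of where they started, which is about its own error.
- **Robot:** At the last reading the gripper was about 0.2 m up, clear of everything and showing no load.

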